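Clamp a therapy handpiece in the crank vise

TASK

The therapy handpiece (white block head, grey handle) has to be held for servicing: lift it out of its cradle, lay it flat on the bare desk and let go to change your hold, then take it by the handle and lay it flat on the vise bed with its block head between the open jaws and the handle pointing out of the open front of the vise. Then wind the vise's crank clockwise until the sliding jaw grips the head firmly, and let go. Never let the handpiece fall, work the jaw by the crank and not by pushing it, and leave the things standing around where they are.

Things in the scene. Friction and masses are not known exactly. Their poses are not given: they have to be found in the camera images.
- handpiece: Ultrasound handpiece: white block head 56 long (x) x 44 wide (y) x 34 high; grey handle 24 wide x 26 high, 110 long. 0.11 to 0.18 kg, balance about 35 mm behind the origin. Origin: centre of the head's underside; x points from handle to head (head x -28 to +28, handle -28 to -138 mm), z up; undersides level. Starts in the cradle, underside 30 mm above the desk.
- handle_end (a point): Centre of the handle's free black end, 138 mm behind the handpiece's origin and 13 mm above its underside.
- cradle: Grey fixed cradle: channel 118 x 50 mm, wall tops 66, floor 30 mm above the desk, 32 mm wide inside: the handle in it cannot be gripped; lift straight up. The head sticks out beyond its +x end over a 30 mm wide tongue, sides free. A 170 mm high steriliser stands to its right. Origin: on the desk under the channel; the handpiece starts with its origin 80 mm along the cradle's +x, x axes alike.
- vise: Grey bench vise fixed on the desk. Bed top 25 mm above the desk, x -55 to +55, y -50 to +155 mm. Origin: on the desk under the place of the clamped head (x = y = 0). x runs from the open front, where the handle sticks out, to a back stop with face at x = +36; y from the fixed jaw (steel face at y = -22 mm) to the sliding jaw and crank. Jaw tops 67 mm above the desk, x -30 to +33.
- jaw (a joint): Travel of the sliding jaw in m: 0 is fully open; its steel face is at vise y = 54 mm minus this. It touches a 44 mm wide head that lies against the fixed jaw at about 0.032. Driven only by the crank, 36 mm a turn (0.00573 m per rad).
- crank (a joint): Crank angle in rad, 0 with the arm along the vise's +y, growing clockwise from above (from +y towards +x), which closes the jaw; takes 4 to 5.6 rad to close, limit 7.3. Turns with about 2.7 N at the knob, stays where left, and stalls when the head is gripped; about 8 N more at the knob then clamps it well.
- crank_grip (a point): Grip centre of the crank's upright black knob (24 mm diameter, from 80 to 122 mm above the desk, spins freely on its pin), 45 mm from the crank axis; this point is 103 mm above the desk. The steel crank arm lies under it, top 78 mm above the desk.
- crank_axis (a point): Point on the crank's vertical axis at the height of crank_grip; vise x = 0, y = +110 mm.
- cream_pot: Round cream pot, 91 mm diameter, 44 high, behind the work; a bystander. Origin: under its centre.
- tape_roll: Roll of tape lying flat, 98 mm diameter, 25 high, front left; a bystander. Origin: under its centre.
- strap_roll: Small black rolled strap, 43 mm diameter, 38 high, behind the work; a bystander. Origin: under its centre.
- tweezers: Steel tweezers lying flat, 101 mm long (y), left front; a bystander. Origin: under their centre.

How it is judged:
By the outcome, as a careful person would: the job done as asked, in the order asked, and still so for the second after the job is handed in, with the robot touching nothing.
It also fails if it takes over 72 s, if anything falls off the work surface, if the arm or the gripper's body presses on something with over 40 N, if the wrist force passes 120 N, or if a joint passes its speed limit or range.

ROBOT

A 6-joint arm with a two-finger parallel gripper is mounted at the origin on a cart in front of the work surface, level with it; the furniture and walls round the work are solid. World frame = base frame: x ahead of the robot, y to its left, z up, the work surface at z = 0. Lengths are in m, angles in rad, forces in N, time in s.
With the tool pointing down it reaches from about 0.25 to 0.85 m from the base axis. Payload 12.5 kg.
Tool frame: the origin (TCP) lies at the very end of the fingers, on their centre line; the grasp point (between the pads) lies 19 mm behind it; z points along the fingers, y is the direction in which the jaws open and shut (so a half turn about z gives the same grasp; the last joint's range is limited). The gripper opens to 93 mm and grips with 3 to 60 N. Pads are 15 mm wide; open, the fingers measure 128 mm over their backs; the gripper's body (75 mm by 188 mm) begins 65 mm behind the grasp point.
Start: joints at [-1.287, 0.351, 1.652, -0, 1.139, -0.085], TCP at [0.198, -0.513, 0.219] pointing down, gripper open.
Joint ranges: [-2.75, 2.75], [-0.79, 2.1], [0.01, 2.65], [-1.57, 4.71], [0.07, 3.14], [-2.87, 2.87]. Speed limits (rad/s): [2.22, 2.22, 2.79, 3.14, 3.14, 3.14].

INTERFACE

Orientations are given as a unit quaternion [w, x, y, z].
In Python, from bench import r, viewer gives the robot as it stands.
- The arm moves only by the shell command python3 -m jog 'ROWS'. ROWS is JSON, a list of rows, each a list of 7 numbers: the opening, from -1 (shut) to 1 (fully open), then the shift along the tool's x, y, z in cm, then the turn, a rotation vector about the tool's x, y, z in rad. A call has 1 to 12 rows; each row is the pose to reach, as a shift and turn from the pose measured when the call began, along the tool's axes at that moment; what a row does not reach only later rows make up. A row lasts 1/10 s, in which the tool goes at most 50 mm and 8.59 degrees, less where a joint would pass 70% of its speed; a pose out of reach is approached as far as the arm can. A call with a gripper value outside its range is refused whole. The fingers move at their own pace and stop on an object; the grip force is fixed at half the most. Time passes only in rows, so rows that repeat a pose let the fingers close. It gives the time, the measured TCP pose, the force and the opening at its end, in the units of the state.
- r.get_obs(): the state, without advancing time (a new reading comes with each control period).
- viewer.capture(name): name is "side" or "top"; returns a dict with "pixels" (420x560x3 uint8, red, green, blue), "mtx" (3x3 intrinsics, pixels), "world_to_cam" (4x4, takes a point from world to camera coordinates). Camera axes: x right, y down, z forward; pixel columns grow to the right and rows downward; lengths in m; the calibration is good to about 2 mm. A picture is of the moment at which its call begins. There is no depth.
- r.sign_off(): hands the job in, once; it reports no verdict.
The state is a dict: "t": time; "joint_pos": joint angles; "joint_vel": joint speeds; "tau": joint torques, N m; "eef_pos": TCP position; "orientation": TCP orientation; "contact_force": force on the tool from outside, world axes, zero at the start; "wrist_torque": the same for the moment, N m; "opening": finger opening in m.
Only numpy, scipy, OpenCV 4.12 (cv2) and the standard library are available. Lean on these libraries where they do the work, as an engineer would, in place of code of your own. Each camera call takes 0.05 s, during which the arm holds its last target.

## Working session

There is one attempt and no reset: what is moved stays moved. The work goes in short steps, Python scripts to look and compute and a shell command to move; the robot and the scene stay as the last step left them, time stands still between calls to the robot, and variables do not carry over. Pictures are saved under pics/ and viewed, and the job is handed in when it is done.

```bash
ls; mkdir -p pics
python3 - <<'E'
from bench import r, viewer
import cv2
o=r.get_obs(); print({k:o[k] for k in ('t','eef_pos','orientation','opening','contact_force')})
for n in("side","top"):
    c=viewer.capture(n); cv2.imwrite(f"pics/{n}0.png",c["pixels"][:,:,::-1]); print(c["mtx"],c["world_to_cam"])
E
```

```text
pics
{'t': 0.0, 'eef_pos': array([ 0.19820482, -0.51268555,  0.21810164]), 'orientation': array([-5.69903808e-04,  9.83046854e-01,  1.83353637e-01, -4.46128728e-05]), 'opening': 0.09305102984741526, 'contact_force': array([ 0.14946588, -0.06625441,  0.46355719])}
[[380.02398042   0.         282.06449183]
 [  0.         380.02398042 201.17488767]
 [  0.           0.           1.        ]] [[ 0.99965667 -0.02585551 -0.00424718 -0.55707799]
 [-0.01362932 -0.37466866 -0.9270586   0.1327107 ]
 [ 0.02237829  0.92679819 -0.37489241  0.80669475]
 [ 0.          0.          0.          1.        ]]
[[489.28605948   0.         286.2032763 ]
 [  0.         489.28605948 206.84326211]
 [  0.           0.           1.        ]] [[ 1.07254290e-01 -9.94230794e-01  1.28294181e-03  2.49843687e-02]
 [-9.73893796e-01 -1.05319891e-01 -2.01093495e-01  5.81439013e-01]
 [ 2.00068465e-01  2.03186911e-02 -9.79571212e-01  1.29454440e+00]
 [ 0.00000000e+00  0.00000000e+00  0.00000000e+00  1.00000000e+00]]
```

View pics/side0.png

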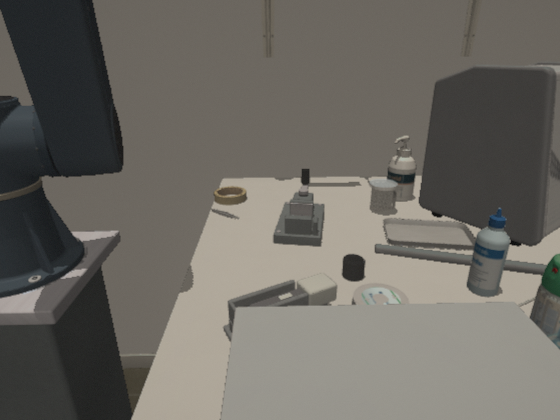

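View pics/top0.png

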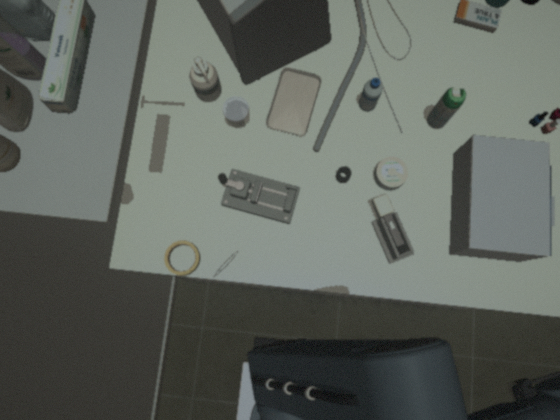

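```bash
cat > h.py <<'E'
import numpy as np, cv2
from bench import r, viewer
def cap(n,fn=None,box=None,s=4):
    c=viewer.capture(n); p=np.ascontiguousarray(c["pixels"][:,:,::-1])
    if fn:
        if box:
            x0,y0,x1,y1=box; p=cv2.resize(p[y0:y1,x0:x1],None,fx=s,fy=s,interpolation=cv2.INTER_CUBIC)
        p=cv2.convertScaleAbs(p,alpha=1.4,beta=10)
        cv2.imwrite("pics/"+fn,p)
    return c
def ray(c,u,v,z):
    W=c["world_to_cam"];R=W[:3,:3];t=W[:3,3]
    d=R.T@np.linalg.solve(c["mtx"],[u,v,1]);o=-R.T@t
    return o+d*(z-o[2])/d[2]
def proj(c,P):
    q=c["world_to_cam"]@np.r_[P,1];q=c["mtx"]@q[:3];return q[:2]/q[2]
E
python3 - <<'E'
from h import *
cap("top","t_vise.png",(205,155,315,235),7)
cap("top","t_cr.png",(350,180,430,270),6)
cap("side","s_cr.png",(215,265,345,350),6)
cap("side","s_v.png",(265,160,345,250),6)
E
```

```text
(no output)
```

View pics/t_vise.png

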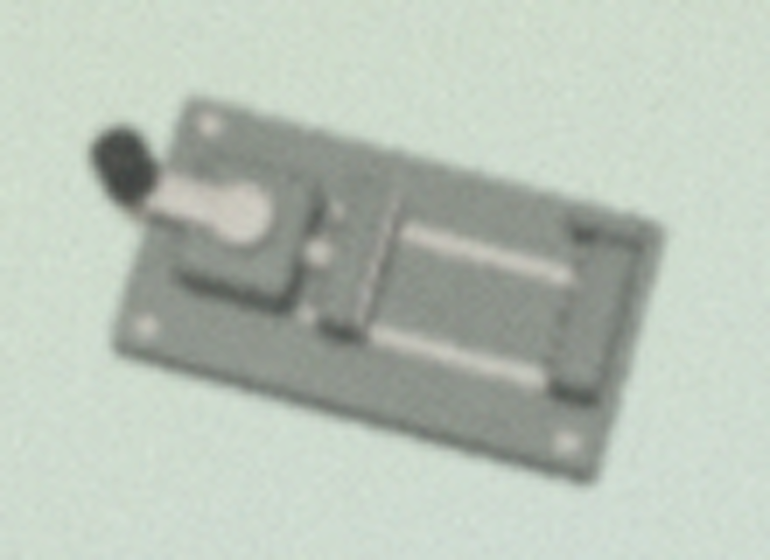

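View pics/t_cr.png

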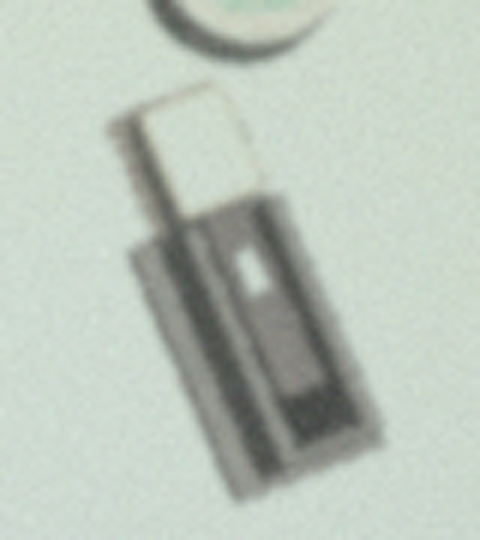

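View pics/s_cr.png

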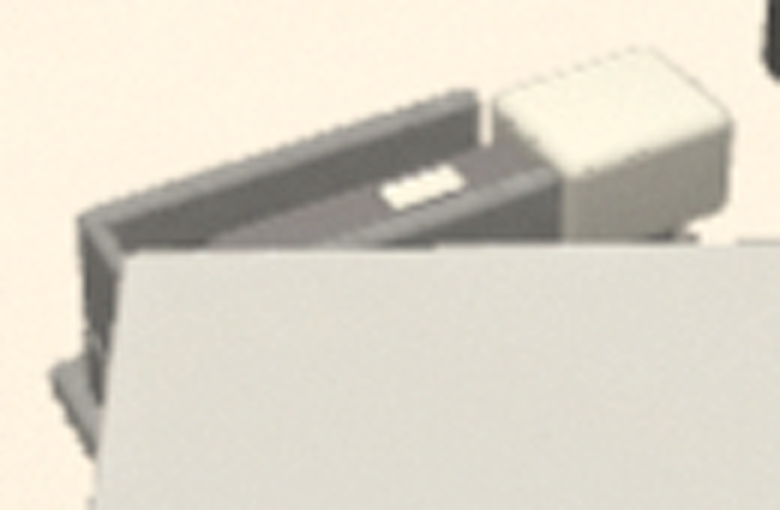

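View pics/s_v.png

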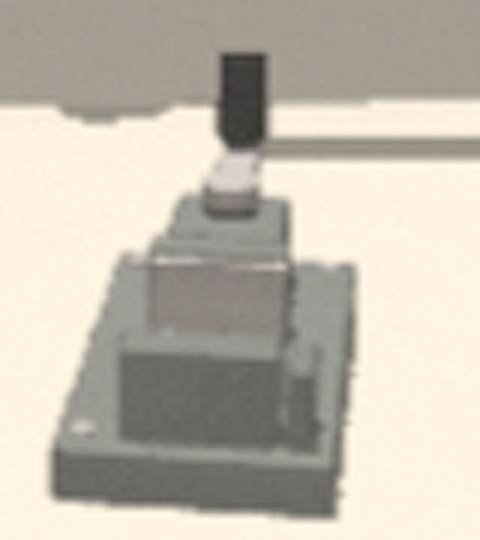

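Run:
```python
from h import *
np.set_printoptions(precision=4,suppress=True)
T=viewer.capture("top");S=viewer.capture("side")
def fit(model,meas):
    m=np.array(model);q=np.array(meas);mc=m.mean(0);qc=q.mean(0);a=m-mc;b=q-qc
    th=np.arctan2((a[:,0]*b[:,1]-a[:,1]*b[:,0]).sum(),(a*b).sum())
    R=np.array([[np.cos(th),-np.sin(th)],[np.sin(th),np.cos(th)]])
    t=qc-R@mc; print("org",t,"yaw",th,np.degrees(th),"res mm",((m@R.T+t)-q)*1000); return t,th
c=lambda c,px,s,o,z:[ray(c,o[0]+(u+.5)/s-.5,o[1]+(v+.5)/s-.5,z)[:2] for u,v in px]
t,th=fit([(.055,.155),(.055,-.05),(-.055,-.05),(-.055,.155)],c(T,[(190,98),(663,228),(592,483),(117,350)],7,(205,155),.025))
R=np.array([[np.cos(th),-np.sin(th)],[np.sin(th),np.cos(th)]])
print("crank axis",t+R@[0,.11])
print("boss",c(T,[(242,213)],7,(205,155),.08),"knob top",c(T,[(124,152)],7,(205,155),.112))
print("vise side front corners",c(S,[(52,450),(340,462),(120,262),(352,268)],6,(265,160),.025), [t+R@p for p in [(-.055,-.05),(.055,-.05),(-.055,.155),(.055,.155)]])
print("knob side", c(S,[(243,98)],6,(265,160),.103))
print('head top view'); fit([(.028,.022),(.028,-.022),(-.028,-.022),(-.028,.022)],c(T,[(140,115),(213,82),(263,192),(185,220)],6,(350,180),.064))
print('head side'); fit([(.028,.022),(.028,-.022),(-.028,-.022),(-.028,.022)],c(S,[(640,45),(733,122),(565,180),(492,95)],6,(215,265),.064))
print('cradle walls'); fit([(.059,.025),(.059,-.025),(-.059,-.025),(-.059,.025)],c(T,[(130,250),(280,198),(383,440),(240,500)],6,(350,180),.066))
for n,u,v,z in(("pot",391,173,.044),("strap",343.5,174,.038),("tape",182,258,.025),("tw",226,264,.0)): print(n,ray(T,u,v,z))
for u,v in((474,137),(552,139),(551,247),(470,245)): print("ster",ray(T,u,v,.17))
```

```text
org [0.5978 0.1132] yaw -0.16507597557816814 -9.458156699633683 res mm [[ 0.0153  0.7415]
 [ 0.2039 -2.1434]
 [-0.114  -1.7149]
 [-0.1051  3.1167]]
crank axis [0.6158 0.2217]
boss [array([0.6181, 0.222 ])] knob top [array([0.6295, 0.2661])]
vise side front corners [array([0.5389, 0.068 ]), array([0.6477, 0.0544]), array([0.571 , 0.2563]), array([0.6764, 0.2453])] [array([0.5353, 0.0729]), array([0.6438, 0.0548]), array([0.569 , 0.2751]), array([0.6775, 0.257 ])]
knob side [array([0.6262, 0.2577])]
head top view
org [ 0.6085 -0.1776] yaw 0.4859649737989787 27.843741989867112 res mm [[ 0.0512  3.7486]
 [ 1.3828 -2.7326]
 [ 1.1178 -2.6245]
 [-2.5518  1.6084]]
head side
org [ 0.6084 -0.1844] yaw 0.46851784988866113 26.84409542516413 res mm [[ 2.3498  0.7174]
 [ 1.6218  0.3227]
 [-0.3794 -0.3386]
 [-3.5922 -0.7016]]
cradle walls
org [ 0.5212 -0.2094] yaw 0.47449414401643386 27.186511855814324 res mm [[  3.2943 -11.6385]
 [ -5.3435  10.4063]
 [ -4.4614   9.5083]
 [  6.5107  -8.2761]]
pot [ 0.708  -0.1977  0.044 ]
strap [ 0.6923 -0.0644  0.038 ]
tape [0.407  0.3601 0.025 ]
tw [0.4055 0.2397 0.    ]
ster [ 0.7907 -0.3829  0.17  ]
ster [ 0.8072 -0.5856  0.17  ]
ster [ 0.5221 -0.5828  0.17  ]
ster [ 0.5054 -0.3816  0.17  ]
```

```bash
cat >> h.py <<'E'
from scipy.spatial.transform import Rotation as Ro
def plan(x,y,z,yaw):
    o=r.get_obs();q=o["orientation"];R=Ro.from_quat(np.r_[q[1:],q[0]])
    c,s=np.cos(yaw),np.sin(yaw)
    T=Ro.from_matrix(np.array([[c,s,0],[s,-c,0],[0,0,-1.]]))
    m=R.as_matrix()
    print("t",round(o["t"],2),"pos",o["eef_pos"].round(4),"yaw",np.arctan2(m[1,0],m[0,0]).round(4),"open",round(o["opening"],4),"F",o["contact_force"].round(1),
     "\n shift cm",(100*R.inv().apply(np.array([x,y,z])-o["eef_pos"])).round(2),"rot",(R.inv()*T).as_rotvec().round(4), "up cm", (R.inv().apply([0,0,1])).round(4))
E
python3 - <<'E'
from h import *
T=viewer.capture("top")
for u,v in((320,289),(345,291),(280,283),(400,300)): print(ray(T,u,v,0))
plan(.601,-.185,.14,.476)
E
```

```text
[ 0.36465566 -0.03049599  0.        ]
[ 0.36665863 -0.10040252  0.        ]
[0.36914513 0.08242237 0.        ]
[ 0.35846901 -0.25459537  0.        ]
t 0.45 pos [ 0.1983 -0.513   0.2186] yaw 0.3688 open 0.0931 F [0.1 0.4 0.3] 
 shift cm [ 49.39 -16.07   7.86] rot [-1.000e-04  0.000e+00 -1.072e-01] up cm [-0.e+00 -1.e-04 -1.e+00]
```

```bash
python3 -m jog '[[1,4.5,-1.5,0,0,0,-0.01],[1,9,-3,0,0,0,-0.02],[1,13.5,-4.5,0,0,0,-0.03],[1,18,-6,0,0,0,-0.04],[1,22.5,-7.4,0,0,0,-0.05],[1,27,-8.8,0,0,0,-0.06],[1,31.5,-10.3,0,0,0,-0.07],[1,36,-11.8,0,0,0,-0.08],[1,40.5,-13.2,1,0,0,-0.09],[1,45,-14.6,3,0,0,-0.1],[1,49.4,-16.1,5.5,0,0,-0.107],[1,49.4,-16.1,7.9,0,0,-0.107]]'
python3 - <<'E'
from h import *
plan(.601,-.185,.033,.476)
E
```

```text
t: 1.65
eef_pos: [0.6041, -0.1815, 0.1388]
orientation: [0.0, 0.971, 0.238, 0.001]
contact_force: [-0.8, -1.2, -0.9]
opening: 0.0929
t 1.65 pos [ 0.6041 -0.1815  0.1388] yaw 0.4796 open 0.0929 F [-0.8 -1.2 -0.9] 
 shift cm [-0.45  0.16 10.58] rot [ 0.0008 -0.0017  0.0036] up cm [ 1.7e-03  8.0e-04 -1.0e+00]
```

```bash
python3 -m jog '[[1,-0.4,0.2,3,0,0,0],[1,-0.4,0.2,5,0,0,0],[1,-0.4,0.2,5,0,0,0]]'
python3 - <<'E'
from h import *
plan(.601,-.185,.033,.476)
cap("top","t1.png",(340,140,440,260),5)
cap("side","s1.png",(215,205,345,315),6)
E
```

```text
t: 1.95
eef_pos: [0.6, -0.1844, 0.086]
orientation: [-0.001, 0.971, 0.238, -0.001]
contact_force: [0.2, -0.1, 0.5]
opening: 0.0929
t 1.95 pos [ 0.6    -0.1844  0.086 ] yaw 0.4798 open 0.0929 F [ 0.2 -0.1  0.5] 
 shift cm [0.07 0.11 5.3 ] rot [-0.0031  0.0017  0.0038] up cm [-0.0017 -0.0031 -1.    ]
```

View pics/t1.png

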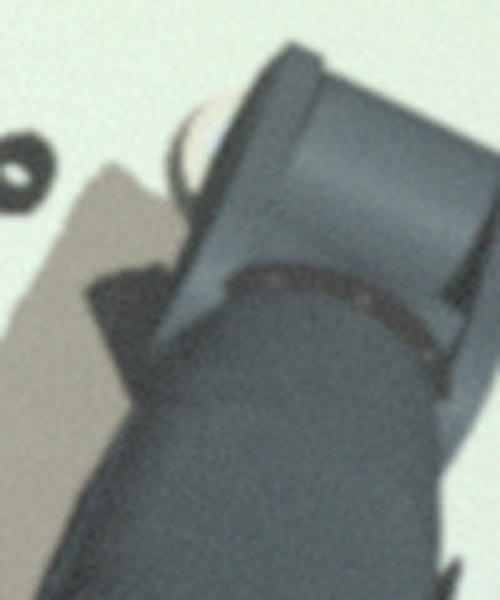

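View pics/s1.png

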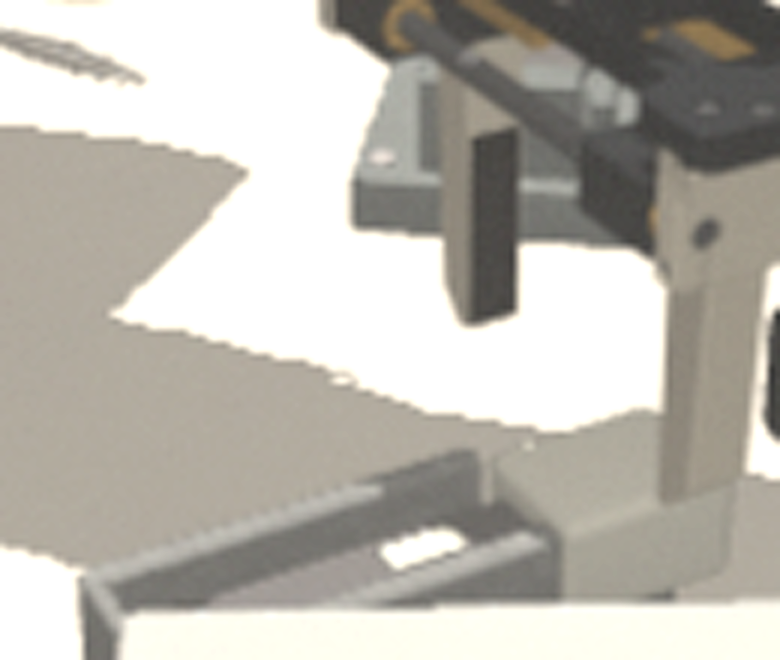

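The side view shows the fingers straddling the head: tips at crop (480,320) and (705,500), with the head top between them. I'll lower the arm.

```bash
python3 -m jog '[[1,0.1,0.1,2,0,0,0],[1,0.1,0.1,4,0,0,0],[1,0.1,0.1,5.3,-0.003,0.002,0],[1,0.1,0.1,5.3,-0.003,0.002,0],[-1,0.1,0.1,5.3,-0.003,0.002,0],[-1,0.1,0.1,5.3,-0.003,0.002,0],[-1,0.1,0.1,5.3,-0.003,0.002,0],[-1,0.1,0.1,5.3,-0.003,0.002,0],[-1,0.1,0.1,5.3,-0.003,0.002,0],[-1,0.1,0.1,5.3,-0.003,0.002,0]]'
python3 - <<'E'
from h import *
plan(.601,-.185,.093,.476)
E
```

```text
t: 3.05
eef_pos: [0.6032, -0.1857, 0.0365]
orientation: [0.001, 0.971, 0.237, 0.002]
contact_force: [-0.2, -0.0, 0.2]
opening: 0.0496
t 3.05 pos [ 0.6032 -0.1857  0.0365] yaw 0.4796 open 0.0496 F [-0.2 -0.   0.2] 
 shift cm [-0.15 -0.14 -5.65] rot [ 0.004  -0.0039  0.0036] up cm [ 0.0039  0.004  -1.    ]
```

```bash
python3 -m jog '[[-1,0,0,0.2,0,0,0],[-1,0,0,0.2,0,0,0],[-1,0,0,0.2,0,0,0],[-1,0,0,0.2,0,0,0]]'
python3 - <<'E'
from h import *
plan(.601,-.185,.093,.476)
cap("side","s2.png",(215,205,345,315),6)
E
```

```text
t: 3.45
eef_pos: [0.6035, -0.1856, 0.0354]
orientation: [0.002, 0.971, 0.237, 0.003]
contact_force: [-2.9, 1.2, 9.9]
opening: 0.0438
t 3.45 pos [ 0.6035 -0.1856  0.0354] yaw 0.4794 open 0.0438 F [-2.9  1.2  9.9] 
 shift cm [-0.17 -0.15 -5.76] rot [ 0.0043 -0.0044  0.0034] up cm [ 0.0044  0.0043 -1.    ]
```

View pics/s2.png

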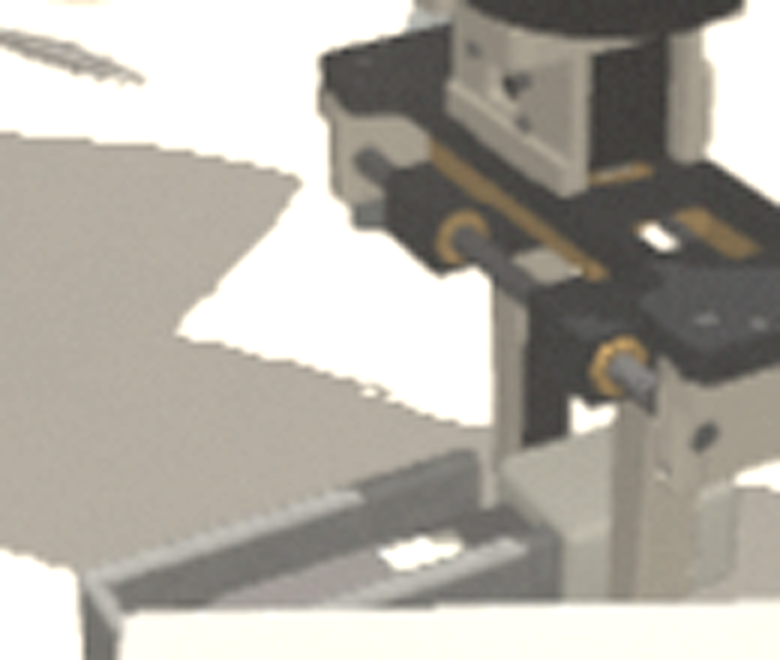

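The head is gripped (opening 43.8 mm). Next I lift it straight up.

```bash
python3 -m jog '[[-1,0,0,-1,0,0,0],[-1,0.02,0,-2.5,0,0,0],[-1,0.03,0,-4,0,0,0],[-1,0.03,0,-5.5,0,0,0],[-1,0.03,0,-7,0,0,0],[-1,0.03,0,-7,0,0,0]]'
python3 - <<'E'
from h import *
plan(.552,-.03,.11,-.165)
cap("side","s3.png",(200,150,360,315),4)
E
```

```text
t: 4.1
eef_pos: [0.6046, -0.1858, 0.1082]
orientation: [0.003, 0.971, 0.237, 0.004]
contact_force: [-0.1, 1.0, -1.5]
opening: 0.0437
t 4.1 pos [ 0.6046 -0.1858  0.1082] yaw 0.4795 open 0.0437 F [-0.1  1.  -1.5] 
 shift cm [  2.53 -16.25  -0.28] rot [ 0.0049 -0.0092  0.6445] up cm [ 0.0071  0.0074 -0.9999]
```

View pics/s3.png

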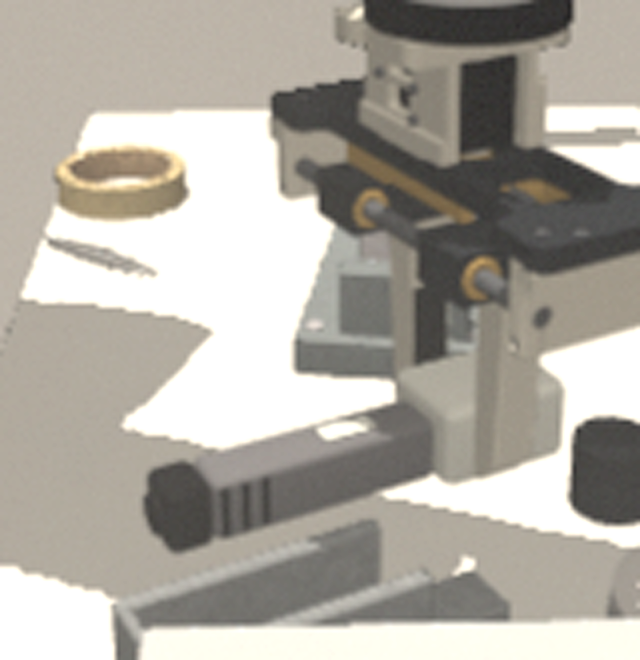

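```bash
python3 -m jog '[[-1,0.3,-2.3,0,0,0,0.08],[-1,0.7,-4.6,0,0,0,0.18],[-1,1.1,-7,0,0.002,-0.004,0.28],[-1,1.5,-9.3,0,0.003,-0.005,0.37],[-1,1.8,-11.6,0,0.004,-0.007,0.46],[-1,2.2,-14,0,0.005,-0.009,0.56],[-1,2.5,-16.2,0,0.005,-0.009,0.644],[-1,2.5,-16.2,0,0.005,-0.009,0.644],[-1,2.5,-16.2,0,0.005,-0.009,0.644]]'
python3 - <<'E'
from h import *
plan(.552,-.03,.0075,-.165)
cap("side","s4.png",(200,100,400,300),4)
E
```

```text
t: 5.05
eef_pos: [0.5513, -0.0304, 0.1056]
orientation: [-0.0, 0.997, -0.081, -0.001]
contact_force: [0.4, -0.8, -0.9]
opening: 0.0435
t 5.05 pos [ 0.5513 -0.0304  0.1056] yaw -0.1621 open 0.0435 F [ 0.4 -0.8 -0.9] 
 shift cm [ 0.09 -0.05  9.81] rot [-0.0004  0.0022  0.0029] up cm [-2.2e-03 -4.0e-04 -1.0e+00]
```

View pics/s4.png

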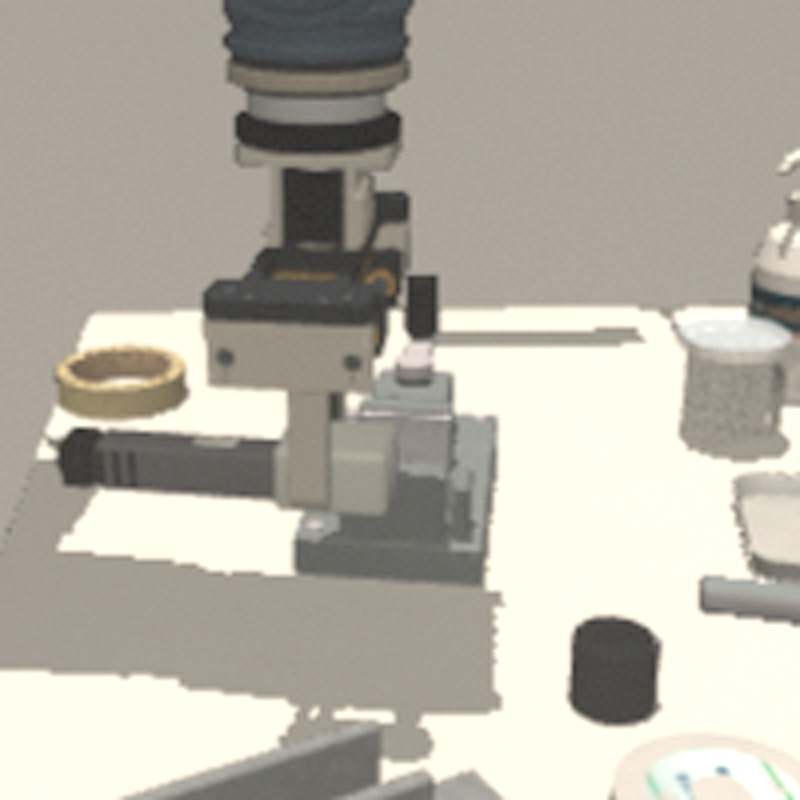

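```bash
python3 -m jog '[[-1,0.1,-0.05,2.5,0,0.002,0.003],[-1,0.1,-0.05,5,0,0.002,0.003],[-1,0.1,-0.05,7.5,0,0.002,0.003],[-1,0.1,-0.05,9,0,0.002,0.003],[-1,0.1,-0.05,9.4,0,0.002,0.003],[-1,0.1,-0.05,9.5,0,0.002,0.003],[-1,0.1,-0.05,9.6,0,0.002,0.003]]'
python3 - <<'E'
from h import *
plan(.552,-.03,.0055,-.165)
E
```

```text
t: 5.8
eef_pos: [0.5531, -0.0307, 0.0105]
orientation: [-0.0, 0.997, -0.083, 0.001]
contact_force: [0.6, 0.0, -1.5]
opening: 0.0438
t 5.8 pos [ 0.5531 -0.0307  0.0105] yaw -0.1658 open 0.0438 F [ 0.6  0.  -1.5] 
 shift cm [-0.12 -0.05  0.5 ] rot [-0.0005 -0.0016 -0.0008] up cm [ 1.6e-03 -5.0e-04 -1.0e+00]
```

```bash
python3 -m jog '[[-1,0,0,0.2,0,0,0],[-1,0,0,0.35,0,0,0],[-1,0,0,0.45,0,0,0],[-1,0,0,0.5,0,0,0],[-1,0,0,0.55,0,0,0]]'
python3 - <<'E'
from h import *
plan(.552,-.03,.0055,-.165)
cap("side","s5.png",(200,150,330,260),6)
E
```

```text
t: 6.3
eef_pos: [0.5531, -0.0306, 0.0054]
orientation: [-0.0, 0.997, -0.083, 0.001]
contact_force: [-5.7, 0.7, 10.6]
opening: 0.0436
t 6.3 pos [ 0.5531 -0.0306  0.0054] yaw -0.1657 open 0.0436 F [-5.7  0.7 10.6] 
 shift cm [-0.12 -0.04 -0.01] rot [-0.0004 -0.0016 -0.0007] up cm [ 1.6e-03 -4.0e-04 -1.0e+00]
```

View pics/s5.png

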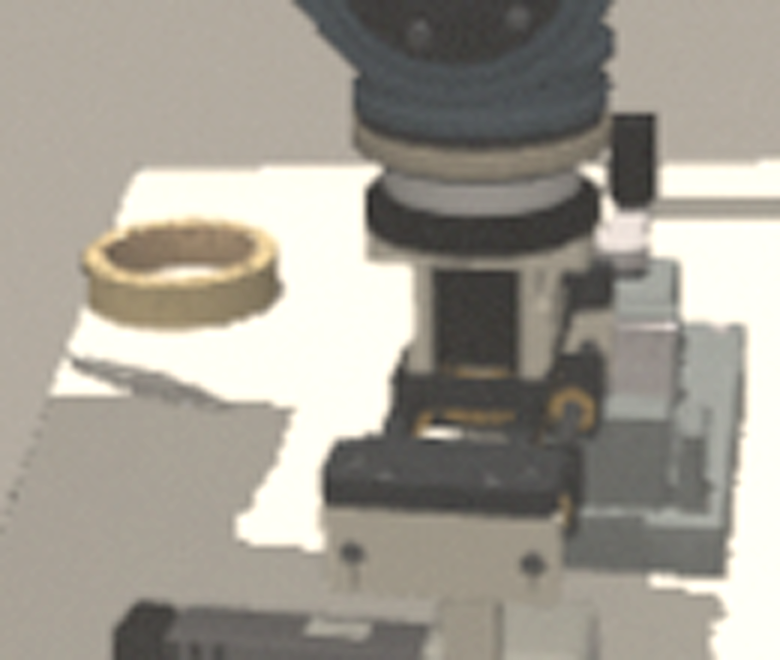

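It's down on the desk at 10.6 N. I release and rise.

```bash
python3 -m jog '[[0.4,0,0,0,0,0,0],[0.4,0,0,0,0,0,0],[0.4,0,0,0,0,0,0],[0.4,0,0,0,0,0,0],[0.4,0,0,0,0,0,0],[0.4,0,0,-2,0,0,0],[0.4,-2,0,-5,0,0,0],[0.4,-5.2,0,-7,0,0,0],[0.4,-5.2,0,-7,0,0,0],[0.4,-5.2,0,-7,0,0,0]]'
python3 - <<'E'
from h import *
plan(.5,-.02,.0055,-.165)
cap("side","s6.png",(200,150,330,260),6)
cap("top","t6.png",(270,160,390,280),5)
E
```

```text
t: 7.35
eef_pos: [0.5021, -0.0222, 0.0758]
orientation: [-0.0, 0.997, -0.083, 0.001]
contact_force: [-0.3, 0.2, -0.0]
opening: 0.0648
t 7.35 pos [ 0.5021 -0.0222  0.0758] yaw -0.1657 open 0.0648 F [-0.3  0.2 -0. ] 
 shift cm [-0.27 -0.17  7.03] rot [-0.0004 -0.003  -0.0007] up cm [ 3.e-03 -4.e-04 -1.e+00]
```

View pics/s6.png

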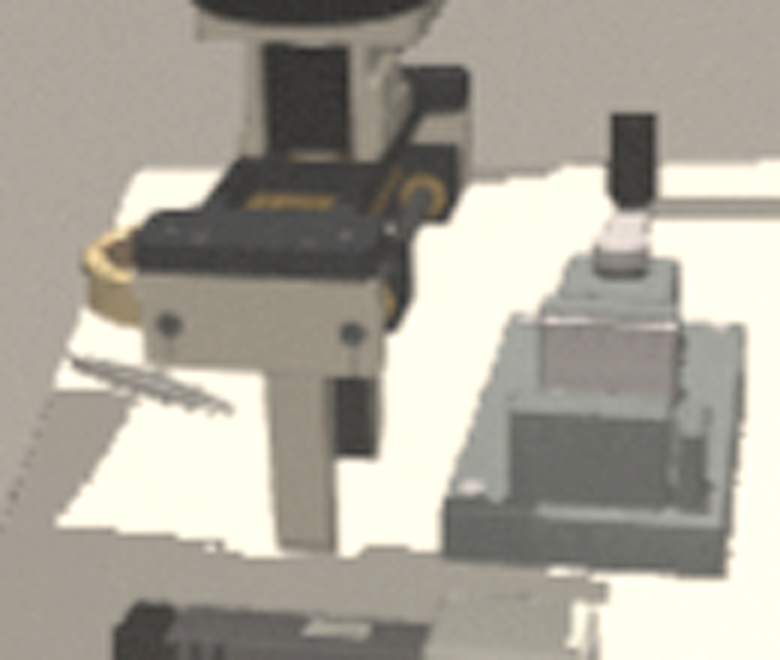

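View pics/t6.png

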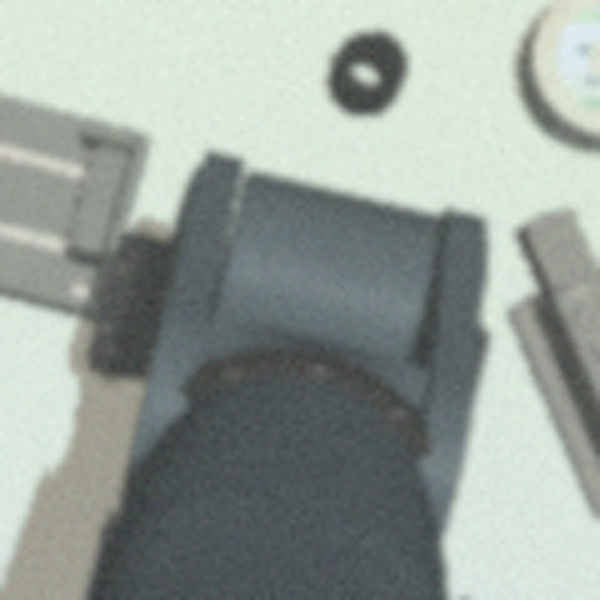

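Run:
```python
from h import *
cap("side","s7.png",(205,235,315,285),7)
```

```text
(no output)
```

View pics/s7.png

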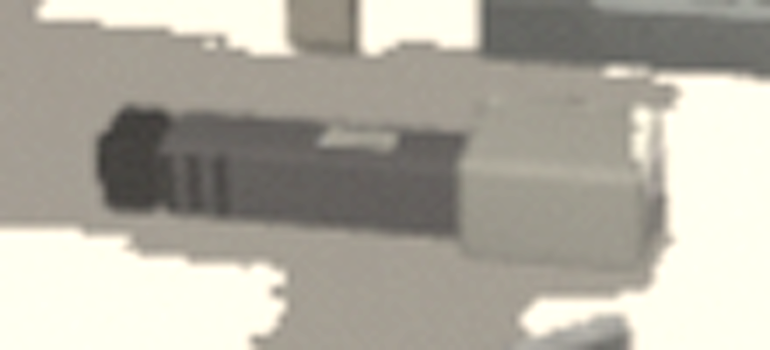

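Run:
```python
from h import *
S=viewer.capture("side")
c=lambda u,v,z:ray(S,205+(u+.5)/7-.5,235+(v+.5)/7-.5,z).round(4)
for u,v,z in((462,252,0),(643,270,0),(463,165,.034),(643,181,.034),(478,103,.034),(634,110,.034),(100,160,.013)):print(c(u,v,z))
o=r.get_obs()
# predicted: origin = grip(.5531,-.0306)+8..mm along yaw
for k in (.005,.008):
  th=-.1657; ct,st=np.cos(th),np.sin(th);O=np.array([.5531,-.0306])+k*np.array([ct,st])
  for m in((-.028,-.022,0),(.028,-.022,0),(-.028,-.022,.034),(.028,-.022,.034),(-.028,.022,.034),(.028,.022,.034),(-.138,0,.013)):
    P=np.array([O[0]+ct*m[0]-st*m[1],O[1]+st*m[0]+ct*m[1],m[2]]);q=proj(S,P);print(k,P.round(4),((q+.5-[205,235])*7).round())
```

```text
[ 0.5326 -0.0442  0.    ]
[ 0.5849 -0.0555  0.    ]
[ 0.5334 -0.0523  0.034 ]
[ 0.5841 -0.0628  0.034 ]
[ 0.5378 -0.0166  0.034 ]
[ 0.5839 -0.0224  0.034 ]
[ 0.4236 -0.0102  0.013 ]
0.005 [ 0.5268 -0.0485  0.    ] [442. 261.]
0.005 [ 0.582  -0.0577  0.    ] [634. 275.]
0.005 [ 0.5268 -0.0485  0.034 ] [440. 159.]
0.005 [ 0.582  -0.0577  0.034 ] [635. 172.]
0.005 [ 0.534  -0.0051  0.034 ] [466.  85.]
0.005 [ 0.5893 -0.0143  0.034 ] [651.  97.]
0.005 [ 0.4219 -0.0087  0.013 ] [ 95. 158.]
0.008 [ 0.5297 -0.049   0.    ] [453. 262.]
0.008 [ 0.585  -0.0582  0.    ] [644. 276.]
0.008 [ 0.5297 -0.049   0.034 ] [451. 160.]
0.008 [ 0.585  -0.0582  0.034 ] [646. 173.]
0.008 [ 0.537  -0.0056  0.034 ] [476.  86.]
0.008 [ 0.5922 -0.0148  0.034 ] [661.  98.]
0.008 [ 0.4249 -0.0092  0.013 ] [105. 159.]
```

```bash
python3 -m jog '[[0.4,0,0,2.5,0,-0.003,0],[0.4,0,0,5,0,-0.003,0],[0.4,0,0,6.8,0,-0.003,0],[0.4,0,0,7.1,0,-0.003,0],[0.4,0,0,7.2,0,-0.003,0],[-1,0,0,7.2,0,-0.003,0],[-1,0,0,7.2,0,-0.003,0],[-1,0,0,7.2,0,-0.003,0],[-1,0,0,7.2,0,-0.003,0],[-1,0,0,7.2,0,-0.003,0],[-1,0,0,7.2,0,-0.003,0],[-1,0,0,7.2,0,-0.003,0]]'
python3 - <<'E'
from h import *
plan(.5021,-.0222,.0045,-.165)
E
```

```text
t: 8.75
eef_pos: [0.5023, -0.0222, 0.0029]
orientation: [-0.0, 0.997, -0.083, -0.001]
contact_force: [-1.2, 0.3, 3.7]
opening: 0.0238
t 8.75 pos [ 0.5023 -0.0222  0.0029] yaw -0.166 open 0.0238 F [-1.2  0.3  3.7] 
 shift cm [-0.02  0.01 -0.16] rot [-0.0004  0.0018 -0.001 ] up cm [-1.8e-03 -4.0e-04 -1.0e+00]
```

```bash
python3 -m jog '[[-1,0,0,0,0,0,0],[-1,0,0,0,0,0,0],[-1,0,0,-1.5,0,0,0],[-1,0,0,-3.5,0,0,0],[-1,0,0,-5.5,0,0,0],[-1,0,0,-7.5,0,0,0],[-1,0,0,-9.5,0,0,0],[-1,0,0,-9.5,0,0,0],[-1,0,0,-9.5,0,0,0]]'
python3 - <<'E'
from h import *
T=viewer.capture("top")
cap("side","s8.png",(190,100,350,280),4)
cap("top","t8.png",(205,150,315,240),7)
t=np.array([.5978,.1132]);th=-.165;R=np.array([[np.cos(th),-np.sin(th)],[np.sin(th),np.cos(th)]])
for n,u,v,z in(("fix",575,240,.067),("fix",548,385,.067),("slide",400,195,.067),("slide",365,335,.067),("stop",575,225,.06),("axis",242,213,.08),("bolt",208,123,.027),("bolt",147,326,.027),("bolt",568,441,.027)):
    p=ray(T,205+(u+.5)/7-.5,155+(v+.5)/7-.5,z)[:2]; print(n,p.round(4),(R.T@(p-t)*1000).round(1))
plan(.5021,-.0222,.0945,-.165)
E
```

```text
t: 9.65
eef_pos: [0.5022, -0.0222, 0.0973]
orientation: [-0.0, 0.997, -0.083, -0.001]
contact_force: [0.7, 0.0, -1.5]
opening: 0.0239
fix [0.6245 0.0912] [ 30.  -17.4]
fix [0.5652 0.0954] [-29.3 -22.9]
slide [0.6353 0.1622] [28.9 54.5]
slide [0.5774 0.1692] [-29.3  51.9]
stop [0.6323 0.092 ] [ 37.5 -15.3]
axis [0.6181 0.222 ] [  2.2 110.6]
bolt [0.6671 0.2473] [ 46.4 143.6]
bolt [0.5799 0.2609] [-42.  142.7]
bolt [0.5511 0.086 ] [-41.6 -34.5]
t 9.8 pos [ 0.5018 -0.0222  0.0967] yaw -0.1659 open 0.0237 F [-0.3 -0.8 -1.5] 
 shift cm [ 0.03 -0.    0.22] rot [-0.0004  0.0038 -0.0009] up cm [-3.8e-03 -4.0e-04 -1.0e+00]
```

View pics/s8.png

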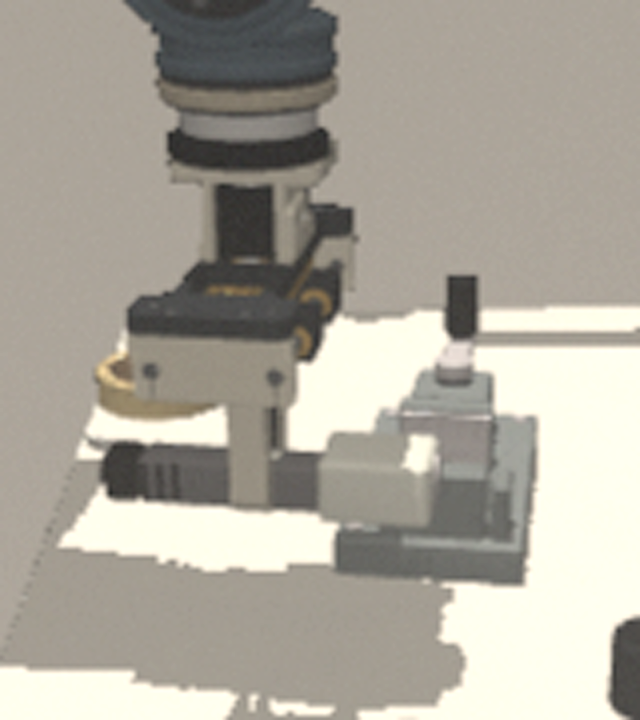

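View pics/t8.png

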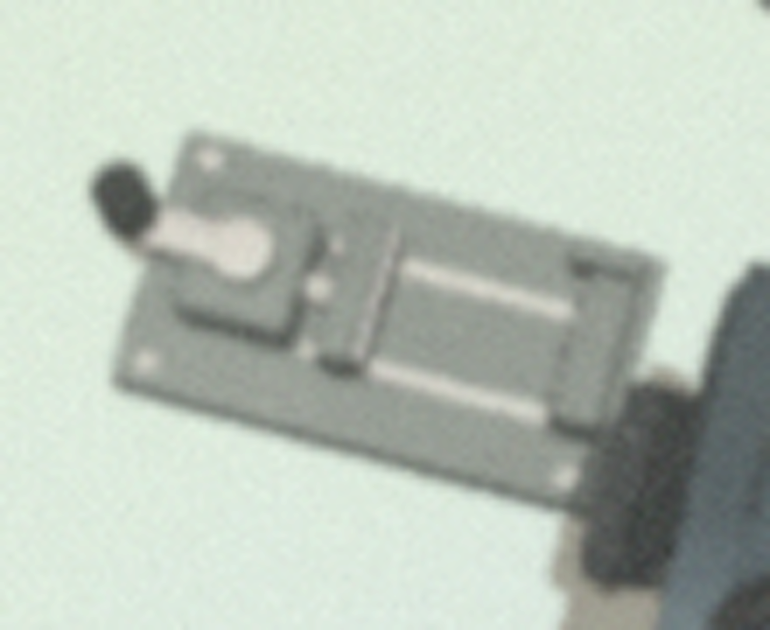

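Run:
```python
from h import *
plan(.5431,.1302,.105,-.16)
```

```text
t 9.8 pos [ 0.5018 -0.0222  0.0967] yaw -0.1659 open 0.0237 F [-0.3 -0.8 -1.5] 
 shift cm [  1.55 -15.71  -0.83] rot [-0.0004  0.0038 -0.0059] up cm [-3.8e-03 -4.0e-04 -1.0e+00]
```

```bash
python3 -m jog '[[-1,0.2,-2,-0.8,0,0.004,-0.006],[-1,0.4,-4.5,-0.8,0,0.004,-0.006],[-1,0.7,-7.5,-0.8,0,0.004,-0.006],[-1,1,-10.5,-0.8,0,0.004,-0.006],[-1,1.3,-13.5,-0.8,0,0.004,-0.006],[-1,1.55,-15,-0.8,0,0.004,-0.006],[-1,1.55,-15.7,-0.8,0,0.004,-0.006],[-1,1.55,-15.7,-0.8,0,0.004,-0.006],[-1,1.55,-15.7,-0.8,0,0.004,-0.006]]'
python3 - <<'E'
from h import *
plan(.5431,.1302,.032,-.16)
cap("side","s9.png",(200,80,360,260),4)
cap("top","t9.png",(205,150,315,240),7)
E
```

```text
t: 10.7
eef_pos: [0.5427, 0.1292, 0.1044]
orientation: [-0.0, 0.997, -0.08, -0.0]
contact_force: [-0.7, -0.2, -1.6]
opening: 0.0236
t 10.7 pos [0.5427 0.1292 0.1044] yaw -0.1605 open 0.0236 F [-0.7 -0.2 -1.6] 
 shift cm [ 0.03 -0.1   7.24] rot [ 0.      0.0005 -0.0005] up cm [-5.e-04  0.e+00 -1.e+00]
```

View pics/s9.png

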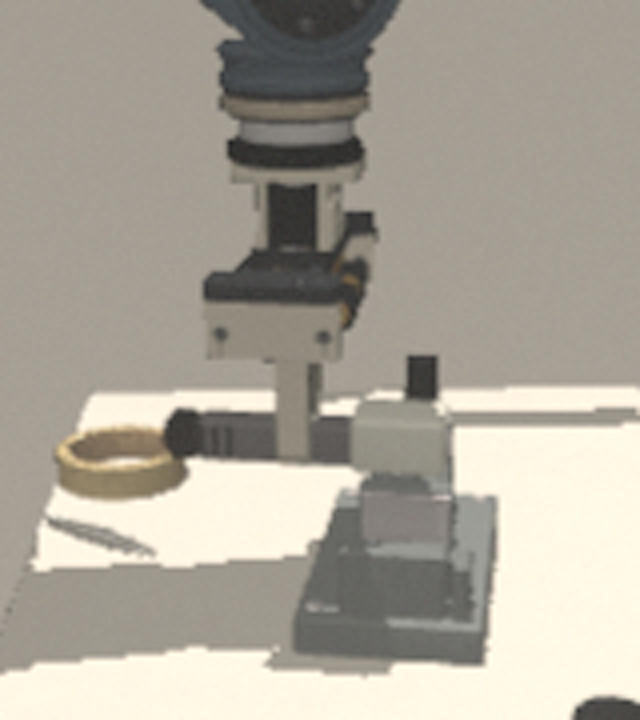

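View pics/t9.png

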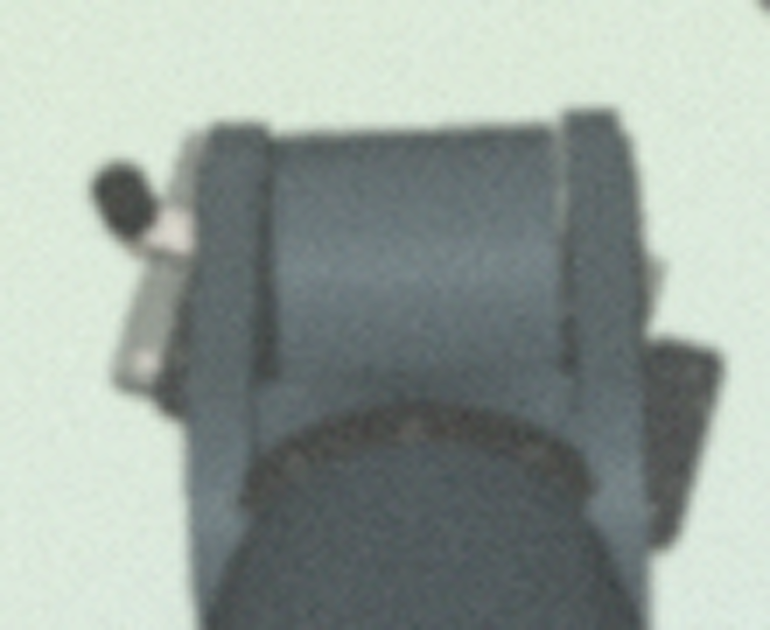

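```bash
python3 -m jog '[[-1,0,-0.1,1.5,0,0,0],[-1,0,-0.1,3,0,0,0],[-1,0,-0.1,4.5,0,0,0],[-1,0,-0.1,6,0,0,0],[-1,0,-0.1,6.8,0,0,0],[-1,0,-0.1,7,0,0,0],[-1,0,-0.1,7.1,0,0,0]]'
python3 - <<'E'
from h import *
plan(.5431,.1302,.028,-.16)
cap("side","s10.png",(230,150,330,250),6)
E
```

```text
t: 11.5
eef_pos: [0.5432, 0.1301, 0.0336]
orientation: [-0.0, 0.997, -0.08, -0.0]
contact_force: [0.0, -0.3, -1.4]
opening: 0.0238
t 11.5 pos [0.5432 0.1301 0.0336] yaw -0.161 open 0.0238 F [ 0.  -0.3 -1.4] 
 shift cm [-0.01 -0.01  0.56] rot [-0.0002  0.     -0.001 ] up cm [-0.e+00 -2.e-04 -1.e+00]
```

View pics/s10.png

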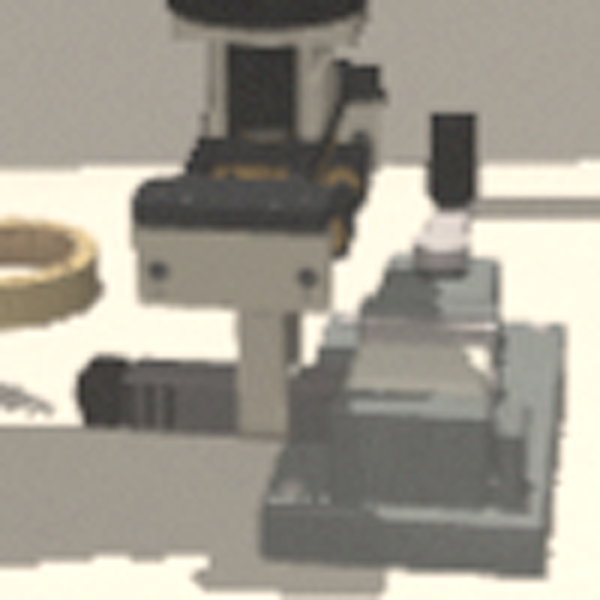

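```bash
python3 -m jog '[[-1,0,0,0.2,0,0,0],[-1,0,0,0.35,0,0,0],[-1,0,0,0.45,0,0,0],[-1,0,0,0.55,0,0,0],[-1,0,0,0.6,0,0,0]]'
python3 - <<'E'
from h import *
plan(.5431,.1302,.028,-.16)
E
```

```text
t: 12.05
eef_pos: [0.5433, 0.1302, 0.0278]
orientation: [-0.0, 0.997, -0.08, 0.0]
contact_force: [-3.7, -0.1, 7.4]
opening: 0.024
t 12.05 pos [0.5433 0.1302 0.0278] yaw -0.161 open 0.024 F [-3.7 -0.1  7.4] 
 shift cm [-0.02 -0.   -0.02] rot [-0.0003 -0.0003 -0.001 ] up cm [ 3.e-04 -3.e-04 -1.e+00]
```

Contact on the bed. I release and rise, then look.

```bash
python3 -m jog '[[0.1,0,0,0,0,0,0],[0.1,0,0,0,0,0,0],[0.1,0,0,0,0,0,0],[0.1,0,0,0,0,0,0],[0.1,0,0,-1,0,0,0],[0.1,0,0,-4,0,0,0],[0.1,0,0,-8,0,0,0],[0.1,0,-2,-12,0,0,0],[0.3,-1,-5,-14,0,0,0],[0.3,-3,-8,-14,0,0,0],[0.3,-5,-11,-14,0,0,0],[0.3,-5,-11,-14,0,0,0]]'
python3 - <<'E'
from h import *
plan(.6232,.2661,.16,-.16)
cap("side","s11.png",(230,150,330,250),6)
cap("top","t11.png",(205,150,315,240),7)
E
```

```text
t: 13.25
eef_pos: [0.51, 0.2497, 0.1688]
orientation: [-0.001, 0.997, -0.079, 0.0]
contact_force: [0.8, -0.5, 0.1]
opening: 0.0607
t 13.25 pos [0.51   0.2497 0.1688] yaw -0.1577 open 0.0607 F [ 0.8 -0.5  0.1] 
 shift cm [10.92 -3.4   0.9 ] rot [-0.0012 -0.0007  0.0023] up cm [ 7.0e-04 -1.2e-03 -1.0e+00]
```

View pics/s11.png

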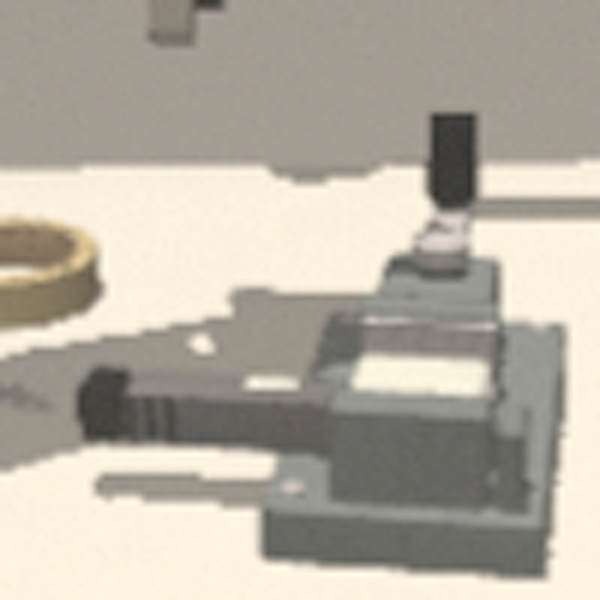

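View pics/t11.png

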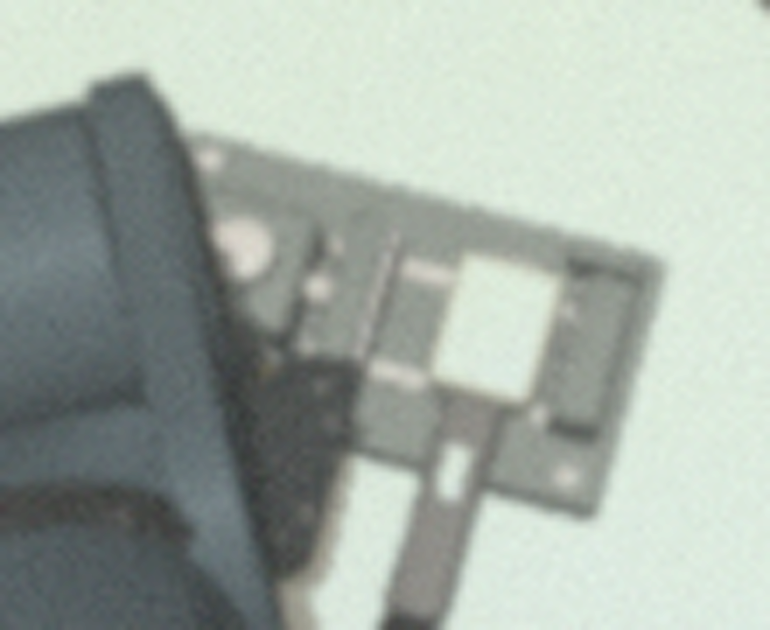

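Run:
```python
from h import *
from scipy.optimize import least_squares
T=viewer.capture("top");S=viewer.capture("side")
f=lambda u,v,s,o:np.array([o[0]+(u+.5)/s-.5,o[1]+(v+.5)/s-.5])
kt=f(124,152,7,(205,155)) # knob center of blob ~ z .101
ks=f(453,158,6,(230,150))
def res(p): 
    P=np.r_[p,.101];return np.r_[proj(T,P)-kt,(proj(S,P)-ks)]
s=least_squares(res,[.62,.26]);print(s.x,s.fun)
for p in([.6232,.2661],[.626,.264]):
  for z in(.08,.122):
    q=proj(T,np.r_[p,z]);w=proj(S,np.r_[p,z]);print(p,z,((q+.5-[205,155])*7).round(),((w+.5-[230,150])*6).round())
```

```text
[0.62962418 0.26763784] [-0.03553569  0.96983641  0.93381493 -0.46299572]
[0.6232, 0.2661] 0.08 [133. 189.] [444. 201.]
[0.6232, 0.2661] 0.122 [119. 162.] [446. 112.]
[0.626, 0.264] 0.08 [139. 183.] [451. 202.]
[0.626, 0.264] 0.122 [125. 155.] [453. 114.]
```

```bash
python3 - <<'E'
from h import *
plan(.627,.2665,.15,-.16)
E
python3 -m jog '[[0.5,2.5,-0.5,0,0,0,0],[0.5,5.5,-1.5,0,0,0,0],[0.5,8.5,-2.5,0,0,0,0],[0.5,11.3,-3.4,0,0,0,0],[0.5,11.3,-3.4,1,0,0,0.002],[0.5,11.3,-3.4,2,0,0,0.002],[0.5,11.3,-3.4,2,0,0,0.002]]'
python3 - <<'E'
from h import *
plan(.627,.2665,.086,-.16)
cap("side","s12.png",(230,100,360,230),5)
E
```

```text
t 13.45 pos [0.5118 0.2461 0.1682] yaw -0.1614 open 0.0605 F [ 0.3 -0.6  0. ] 
 shift cm [11.04 -3.86  1.83] rot [-0.0003 -0.0006 -0.0014] up cm [ 6.e-04 -3.e-04 -1.e+00]
t: 14.15
eef_pos: [0.6273, 0.2605, 0.1461]
orientation: [0.001, 0.997, -0.082, -0.001]
contact_force: [0.1, 0.3, 0.2]
opening: 0.07
t 14.15 pos [0.6273 0.2605 0.1461] yaw -0.164 open 0.07 F [0.1 0.3 0.2] 
 shift cm [-0.11 -0.6   6.01] rot [ 0.0015  0.0029 -0.004 ] up cm [-0.0029  0.0015 -1.    ]
```

View pics/s12.png

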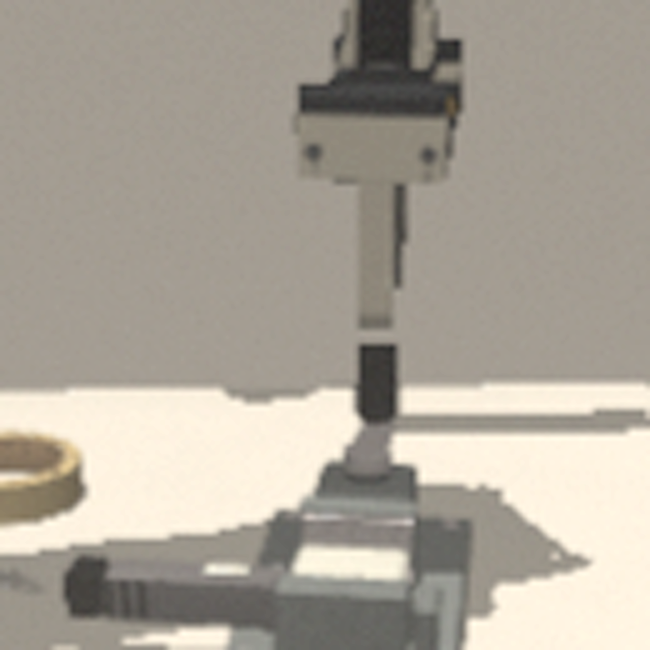

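```bash
python3 -m jog '[[0.5,0,-0.5,0.5,0,0.003,0],[0.5,0,-0.5,2.5,0.001,0.003,0],[0.5,0,-0.5,4.5,0.001,0.003,0],[0.5,0,-0.5,5.8,0.001,0.003,0],[-1,0,-0.5,6,0.001,0.003,0],[-1,0,-0.5,6,0.001,0.003,0],[-1,0,-0.5,6,0.001,0.003,0],[-1,0,-0.5,6,0.001,0.003,0],[-1,0,-0.5,6,0.001,0.003,0],[-1,0,-0.5,6,0.001,0.003,0],[-1,0,-0.5,6,0.001,0.003,0],[-1,0,-0.5,6,0.001,0.003,0]]'
python3 - <<'E'
from h import *
plan(.627,.2665,.086,-.16)
E
```

```text
t: 15.4
eef_pos: [0.6285, 0.2657, 0.0875]
orientation: [-0.0, 0.997, -0.082, 0.001]
contact_force: [0.2, -0.9, 2.2]
opening: 0.0232
t 15.4 pos [0.6285 0.2657 0.0875] yaw -0.1638 open 0.0232 F [ 0.2 -0.9  2.2] 
 shift cm [-0.16 -0.05  0.15] rot [-0.0002 -0.0017 -0.0038] up cm [ 1.7e-03 -2.0e-04 -1.0e+00]
```

```bash
python3 -m jog '[[-1,0.67,0.05,0,0,0,0],[-1,1.33,0.2,0,0,0,0],[-1,1.96,0.45,0,0,0,0],[-1,2.54,0.79,0,0,0,0],[-1,3.07,1.21,0,0,0,0],[-1,3.52,1.7,0,0,0,0],[-1,3.52,1.7,0,0,0,0]]'
python3 - <<'E'
from h import *
plan(.627,.2665,.086,-.16)
cap("side","s13.png",(230,100,360,230),5)
E
```

```text
t: 16.1
eef_pos: [0.6603, 0.2417, 0.0874]
orientation: [0.001, 0.997, -0.082, -0.0]
contact_force: [-6.2, -6.3, 4.9]
opening: 0.0234
t 16.1 pos [0.6603 0.2417 0.0874] yaw -0.1645 open 0.0234 F [-6.2 -6.3  4.9] 
 shift cm [-3.69 -1.9   0.14] rot [ 0.0016  0.0008 -0.0045] up cm [-8.0e-04  1.6e-03 -1.0e+00]
```

View pics/s13.png

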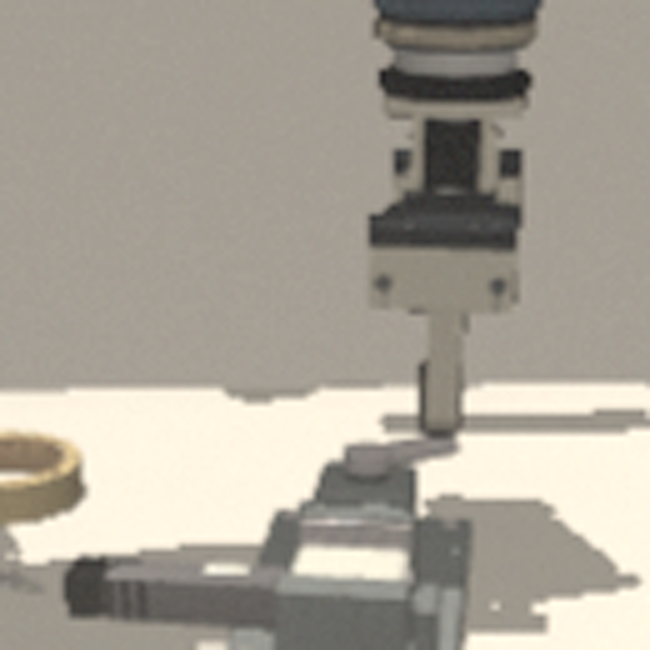

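```bash
cat >> h.py <<'E'
def arc(C,phis,yaw=-.164,rad=.045,z=.0875):
    o=r.get_obs();q=o["orientation"];R=Ro.from_quat(np.r_[q[1:],q[0]])
    xv=np.array([np.cos(yaw),np.sin(yaw)]);yv=np.array([-xv[1],xv[0]]);C=np.array(C)
    d=o["eef_pos"][:2]-C;ph=np.arctan2(d@xv,d@yv);u=d/np.linalg.norm(d);tg=np.array([u[1],-u[0]]);F=o["contact_force"]
    print("t",round(o["t"],2),"pos",o["eef_pos"].round(4),"phi",ph.round(3),"r",np.linalg.norm(d).round(4),"Frad",round(F[:2]@u,1),"Ftan",round(F[:2]@tg,1),"Fz",round(F[2],1),"open",round(o["opening"],4))
    c,s=np.cos(yaw),np.sin(yaw);T=Ro.from_matrix(np.array([[c,s,0],[s,-c,0],[0,0,-1.]]));print("rot",(R.inv()*T).as_rotvec().round(3))
    for p in phis:
        k=C+rad*(np.sin(p)*xv+np.cos(p)*yv);print(round(p,2),(100*R.inv().apply(np.r_[k,z]-o["eef_pos"])).round(2))
E
python3 - <<'E'
from h import *
arc((.619,.2215),np.arange(1.1,2.8,.15))
E
```

```text
t 16.15 pos [0.6603 0.2417 0.0874] phi 0.951 r 0.046 Frad -9.1 Ftan 2.4 Fz 5.6 open 0.0232
rot [ 0.002  0.    -0.   ]
1.1 [ 0.27  0.63 -0.01]
1.25 [ 0.53  1.25 -0.01]
1.4 [ 0.69  1.9  -0.01]
1.55 [ 0.76  2.58 -0.01]
1.7 [ 0.72  3.25 -0.  ]
1.85 [ 0.59  3.91 -0.  ]
2.0 [ 0.35  4.54 -0.  ]
2.15 [ 0.03  5.13 -0.  ]
2.3 [-0.38  5.67  0.  ]
2.45 [-0.87  6.14  0.  ]
2.6 [-1.42  6.53  0.  ]
2.75 [-2.02  6.83  0.  ]
```

```bash
python3 -m jog '[[-1,0.27,0.63,0,0.002,0,0],[-1,0.53,1.25,0,0.002,0,0],[-1,0.69,1.9,0,0.002,0,0],[-1,0.76,2.58,0,0.002,0,0],[-1,0.72,3.25,0,0.002,0,0],[-1,0.59,3.91,0,0.002,0,0],[-1,0.35,4.54,0,0.002,0,0],[-1,0.35,4.54,0,0.002,0,0]]'
python3 - <<'E'
from h import *
arc((.619,.2215),np.arange(2.15,3.81,.15))
E
```

```text
t: 16.95
eef_pos: [0.6559, 0.195, 0.0876]
orientation: [0.001, 0.997, -0.082, -0.0]
contact_force: [2.3, -5.1, 1.0]
opening: 0.0231
t 16.95 pos [0.6559 0.195  0.0876] phi 2.029 r 0.0454 Frad 4.9 Ftan 2.8 Fz 1.0 open 0.0231
rot [ 0.001  0.001 -0.001]
2.15 [-0.31  0.45  0.01]
2.3 [-0.72  0.99  0.01]
2.45 [-1.21  1.46  0.01]
2.6 [-1.75  1.85  0.01]
2.75 [-2.36  2.15  0.01]
2.9 [-3.    2.36  0.01]
3.05 [-3.66  2.47  0.01]
3.2 [-4.34  2.49  0.01]
3.35 [-5.01  2.4   0.01]
3.5 [-5.65  2.21  0.01]
3.65 [-6.27  1.93  0.01]
3.8 [-6.83  1.56  0.01]
```

```bash
python3 -m jog '[[-1,-0.31,0.5,0,0,0,0],[-1,-0.72,1.05,0,0,0,0],[-1,-1.21,1.52,0,0,0,0],[-1,-1.75,1.91,0,0,0,0],[-1,-2.36,2.21,0,0,0,0],[-1,-3.0,2.42,0,0,0,0],[-1,-3.66,2.53,0,0,0,0],[-1,-3.66,2.53,0,0,0,0]]'
python3 - <<'E'
from h import *
arc((.619,.221),np.arange(3.2,4.9,.15))
cap("side","s14.png",(230,100,360,230),5)
E
```

```text
t: 17.75
eef_pos: [0.6143, 0.1767, 0.0875]
orientation: [0.0, 0.997, -0.082, -0.001]
contact_force: [-1.3, 6.3, 0.6]
opening: 0.0234
t 17.75 pos [0.6143 0.1767 0.0875] phi 3.083 r 0.0445 Frad -6.2 Ftan 1.9 Fz 0.6 open 0.0234
rot [ 0.001  0.002 -0.   ]
3.2 [-0.52  0.05  0.  ]
3.35 [-1.19 -0.04  0.01]
3.5 [-1.84 -0.23  0.01]
3.65 [-2.45 -0.51  0.01]
3.8 [-3.01 -0.89  0.01]
3.95 [-3.51 -1.34  0.01]
4.1 [-3.94 -1.86  0.01]
4.25 [-4.29 -2.44  0.01]
4.4 [-4.54 -3.06  0.01]
4.55 [-4.7  -3.72  0.01]
4.7 [-4.76 -4.39  0.01]
4.85 [-4.72 -5.06  0.01]
```

View pics/s14.png

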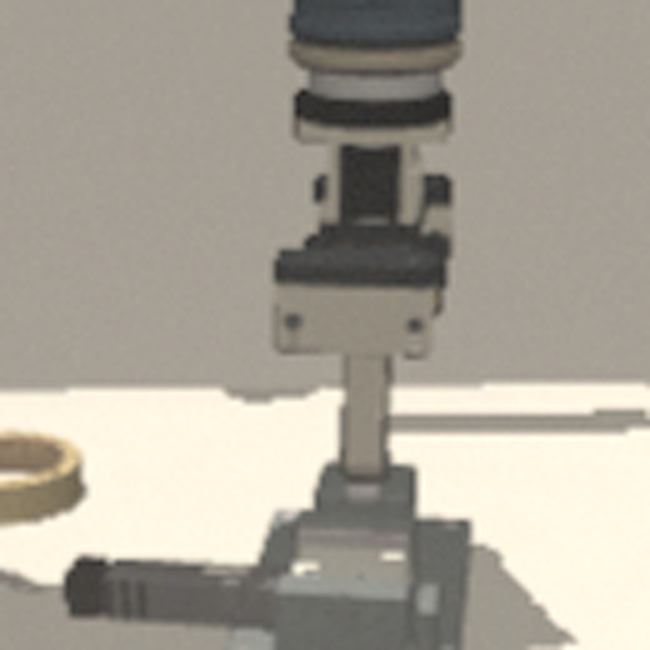

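```bash
python3 -m jog '[[-1,-0.52,0.0,0,0,0.002,0],[-1,-1.19,-0.08,0,0,0.002,0],[-1,-1.84,-0.26,0,0,0.002,0],[-1,-2.45,-0.53,0,0,0.002,0],[-1,-3.01,-0.9,0,0,0.002,0],[-1,-3.5,-1.35,0,0,0.002,0],[-1,-3.92,-1.87,0,0,0.002,0],[-1,-3.92,-1.87,0,0,0.002,0]]'
python3 - <<'E'
from h import *
arc((.619,.221),np.arange(4.1,5.9,.15))
E
```

```text
t: 18.6
eef_pos: [0.5788, 0.2024, 0.0876]
orientation: [-0.0, 0.997, -0.082, 0.001]
contact_force: [7.0, 5.7, -4.5]
opening: 0.0236
t 18.6 pos [0.5788 0.2024 0.0876] phi -2.169 r 0.0443 Frad -8.7 Ftan 2.2 Fz -4.5 open 0.0236
rot [-0.    -0.001  0.   ]
4.1 [-0.02  0.09  0.01]
4.25 [-0.36 -0.49  0.01]
4.4 [-0.62 -1.11  0.01]
4.55 [-0.78 -1.77  0.01]
4.7 [-0.84 -2.44  0.01]
4.85 [-0.79 -3.11  0.01]
5.0 [-0.65 -3.77  0.01]
5.15 [-0.41 -4.4   0.01]
5.3 [-0.08 -4.99  0.01]
5.45 [ 0.33 -5.52  0.01]
5.6 [ 0.82 -5.98  0.01]
5.75 [ 1.38 -6.37  0.01]
5.9 [ 1.98 -6.67  0.01]
```

```bash
python3 -m jog '[[-1,-0.28,-0.5,0,0,0,0],[-1,-0.54,-1.13,0,0,0,0],[-1,-0.7,-1.79,0,0,0,0],[-1,-0.75,-2.46,0,0,0,0],[-1,-0.7,-3.13,0,0,0,0],[-1,-0.56,-3.79,0,0,0,0],[-1,-0.56,-3.79,0,0,0,0]]'
python3 - <<'E'
from h import *
arc((.62,.2213),np.arange(5.0,6.6,.1))
cap("side","s15.png",(230,100,360,230),5)
E
```

```text
t: 19.3
eef_pos: [0.5793, 0.2414, 0.0875]
orientation: [-0.0, 0.997, -0.082, 0.001]
contact_force: [0.5, 2.4, 1.2]
opening: 0.0232
t 19.3 pos [0.5793 0.2414 0.0875] phi -1.275 r 0.0454 Frad 0.6 Ftan 2.4 Fz 1.2 open 0.0232
rot [-0.    -0.001  0.001]
5.0 [0.03 0.05 0.  ]
5.1 [ 0.18 -0.38  0.  ]
5.2 [ 0.37 -0.79  0.  ]
5.3 [ 0.6  -1.17  0.  ]
5.4 [ 0.87 -1.53  0.  ]
5.5 [ 1.17 -1.87  0.  ]
5.6 [ 1.5  -2.17  0.  ]
5.7 [ 1.87 -2.43  0.  ]
5.8 [ 2.25 -2.66  0.01]
5.9 [ 2.66 -2.85  0.01]
6.0 [ 3.09 -3.    0.01]
6.1 [ 3.53 -3.1   0.01]
6.2 [ 3.97 -3.16  0.01]
6.3 [ 4.42 -3.17  0.01]
6.4 [ 4.87 -3.14  0.01]
6.5 [ 5.31 -3.07  0.01]
```

View pics/s15.png

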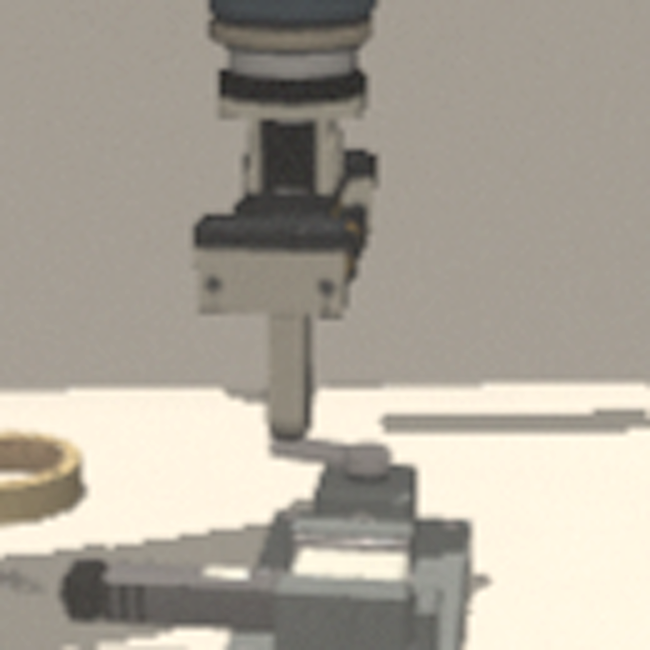

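```bash
python3 -m jog '[[-1,0.18,-0.38,0,0,0,0],[-1,0.37,-0.79,0,0,0,0],[-1,0.6,-1.17,0,0,0,0],[-1,0.87,-1.53,0,0,0,0],[-1,0.87,-1.53,0,0,0,0]]'
python3 - <<'E'
from h import *
arc((.62,.2213),np.arange(5.4,6.6,.1))
E
```

```text
t: 19.85
eef_pos: [0.5908, 0.2559, 0.0875]
orientation: [-0.001, 0.997, -0.082, 0.001]
contact_force: [-1.8, 4.2, 2.5]
opening: 0.0236
t 19.85 pos [0.5908 0.2559 0.0875] phi -0.866 r 0.0453 Frad 4.4 Ftan 1.3 Fz 2.5 open 0.0236
rot [-0.002 -0.002  0.001]
5.4 [-0.03  0.08  0.  ]
5.5 [ 0.27 -0.26  0.01]
5.6 [ 0.61 -0.56  0.01]
5.7 [ 0.97 -0.82  0.01]
5.8 [ 1.36 -1.05  0.01]
5.9 [ 1.77 -1.24  0.01]
6.0 [ 2.19 -1.39  0.01]
6.1 [ 2.63 -1.49  0.01]
6.2 [ 3.08 -1.55  0.01]
6.3 [ 3.53 -1.56  0.01]
6.4 [ 3.97 -1.53  0.01]
6.5 [ 4.42 -1.46  0.01]
```

```bash
python3 -m jog '[[-1,0.27,-0.28,0,0,0,0],[-1,0.44,-0.44,0,0,0,0],[-1,0.6,-0.58,0,0,0,0],[-1,0.6,-0.58,0,0,0,0]]'
python3 - <<'E'
from h import *
arc((.62,.2215),np.arange(5.5,6.6,.1))
E
```

```text
t: 20.25
eef_pos: [0.5977, 0.2607, 0.0875]
orientation: [-0.001, 0.997, -0.082, 0.001]
contact_force: [-4.1, 0.6, 3.1]
opening: 0.0235
t 20.25 pos [0.5977 0.2607 0.0875] phi -0.682 r 0.0451 Frad 2.5 Ftan -3.2 Fz 3.1 open 0.0235
rot [-0.002 -0.001  0.001]
5.5 [-0.33  0.32  0.  ]
5.6 [0.   0.02 0.  ]
5.7 [ 0.37 -0.25  0.  ]
5.8 [ 0.75 -0.48  0.  ]
5.9 [ 1.16 -0.67  0.01]
6.0 [ 1.59 -0.81  0.01]
6.1 [ 2.03 -0.92  0.01]
6.2 [ 2.47 -0.98  0.01]
6.3 [ 2.92 -0.99  0.01]
6.4 [ 3.37 -0.96  0.01]
6.5 [ 3.81 -0.89  0.01]
```

```bash
python3 -m jog '[[-1,0.18,-0.13,0,0,0,0],[-1,0.37,-0.25,0,0,0,0],[-1,0.37,-0.25,0,0,0,0]]'
python3 - <<'E'
from h import *
arc((.62,.2215),np.arange(5.6,6.2,.1))
cap("top","t16.png",(205,150,315,240),7)
cap("side","s16.png",(230,150,330,250),6)
E
```

```text
t: 20.55
eef_pos: [0.5998, 0.2618, 0.0873]
orientation: [0.0, 0.997, -0.082, -0.002]
contact_force: [-15.1, -4.1, 10.0]
opening: 0.0238
t 20.55 pos [0.5998 0.2618 0.0873] phi -0.629 r 0.0451 Frad 3.1 Ftan -15.4 Fz 10.0 open 0.0238
rot [0.001 0.004 0.001]
5.6 [-0.19  0.16 -0.02]
5.7 [ 0.18 -0.11 -0.02]
5.8 [ 0.56 -0.34 -0.02]
5.9 [ 0.97 -0.52 -0.02]
6.0 [ 1.4  -0.67 -0.02]
6.1 [ 1.83 -0.77 -0.02]
6.2 [ 2.28 -0.83 -0.03]
```

View pics/s16.png

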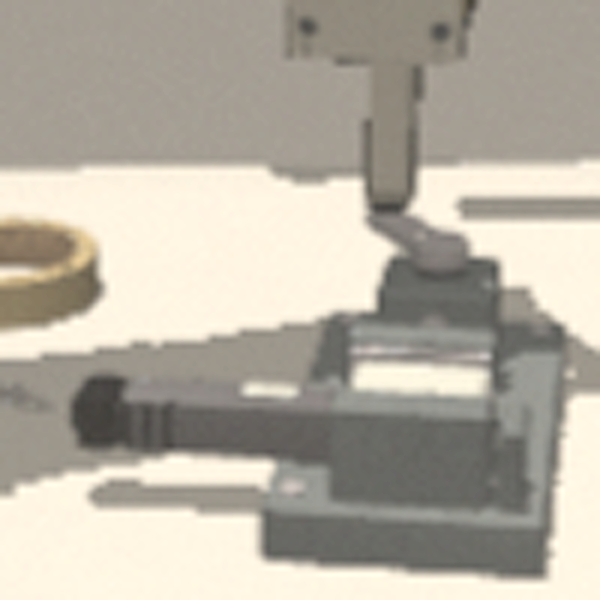

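View pics/t16.png

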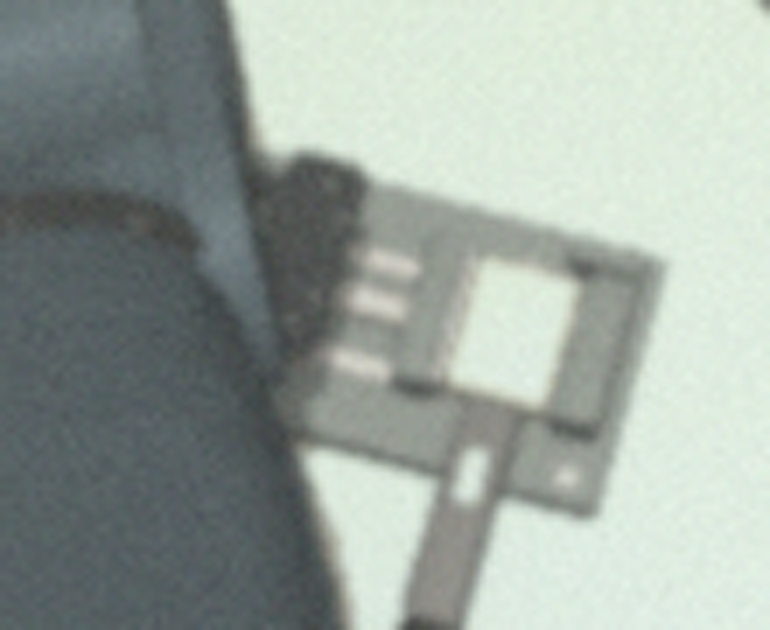

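```bash
python3 -m jog '[[-1,0.18,-0.12,0,0,0,0],[-1,0.2,-0.14,0,0,0,0],[-1,0.2,-0.14,0,0,0,0]]'
python3 - <<'E'
from h import *
arc((.62,.2215),[5.7])
E
```

```text
t: 20.95
eef_pos: [0.5998, 0.2619, 0.0872]
orientation: [0.002, 0.997, -0.081, -0.005]
contact_force: [-16.5, -6.4, 13.0]
opening: 0.0233
t 20.95 pos [0.5998 0.2619 0.0872] phi -0.628 r 0.0452 Frad 1.7 Ftan -17.6 Fz 13.0 open 0.0233
rot [0.004 0.009 0.001]
5.7 [ 0.18 -0.1  -0.03]
```

```bash
python3 -m jog '[[-1,0.03,-0.02,0,0,0.005,0],[0.4,0.03,-0.02,0,0,0.005,0],[0.4,0.03,-0.02,0,0,0.005,0],[0.4,0.03,-0.02,0,0,0.005,0],[0.4,0.03,-0.02,0,0,0.005,0],[0.4,0.03,-0.02,0,0,0.005,0],[0.4,0.03,-0.02,-1.5,0,0.005,0],[0.4,0.03,-0.02,-4,0,0.005,0],[0.4,0.03,-0.02,-8,0,0.005,0],[0.4,0,0,-12,0,0.005,0],[0.4,0,0,-15,0,0.005,0],[0.4,0,0,-15,0,0.005,0]]'
python3 - <<'E'
from h import *
plan(.45,-.1,.2375,-.16)
E
```

```text
t: 22.15
eef_pos: [0.6029, 0.263, 0.2435]
orientation: [0.0, 0.997, -0.081, 0.002]
contact_force: [-0.1, -0.5, 0.1]
opening: 0.0653
t 22.15 pos [0.6029 0.263  0.2435] yaw -0.1631 open 0.0653 F [-0.1 -0.5  0.1] 
 shift cm [-9.19 38.3   0.57] rot [ 0.0002 -0.004  -0.0031] up cm [ 4.e-03  2.e-04 -1.e+00]
```

```bash
python3 -m jog '[[0.4,-1,3,0,0,0,0],[0.4,-2,7,0,0,0,0],[0.4,-3,11,0,0,0,0],[0.4,-4,15,0,0,0,0],[0.4,-5,19,0,0,0,0],[0.4,-6,23,0,0,0,0],[0.4,-7,27,0,0,0,0],[0.4,-8,31,0,0,0,0],[0.4,-9,35,0,0,0,0],[0.4,-9,38,0,0,0,0],[0.4,-9,38,0,0,0,0],[0.4,-9,38,0,0,0,0]]'
python3 - <<'E'
from h import *
plan(.45,-.1,.2375,-.16)
cap("top","t17.png",(205,150,315,240),7)
cap("top","t17f.png",(100,100,500,320),2)
cap("side","s17.png",(230,150,330,250),6)
E
```

```text
t: 23.35
eef_pos: [0.4522, -0.0975, 0.2432]
orientation: [0.0, 0.997, -0.082, 0.002]
contact_force: [-0.8, -0.2, 0.8]
opening: 0.0652
t 23.35 pos [ 0.4522 -0.0975  0.2432] yaw -0.1646 open 0.0652 F [-0.8 -0.2  0.8] 
 shift cm [-0.18  0.28  0.57] rot [ 0.     -0.004  -0.0046] up cm [ 0.004  0.    -1.   ]
```

View pics/t17.png

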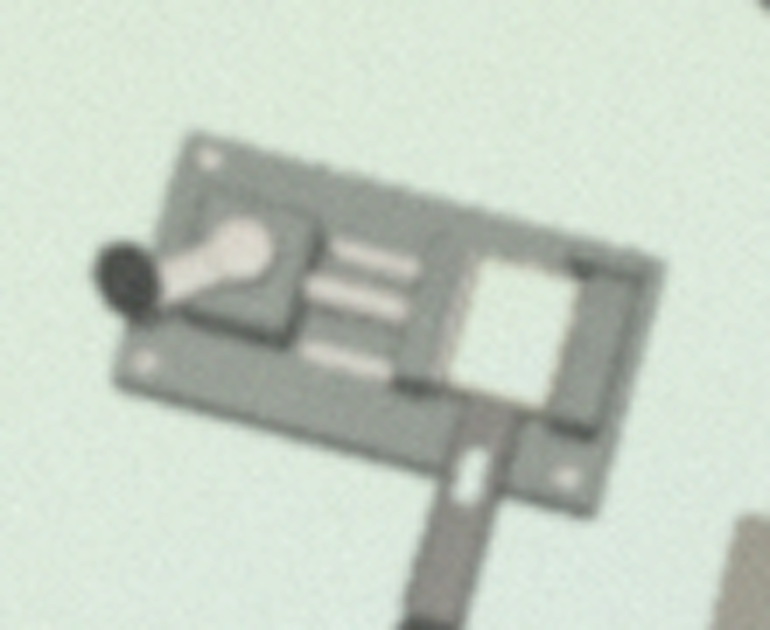

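View pics/s17.png

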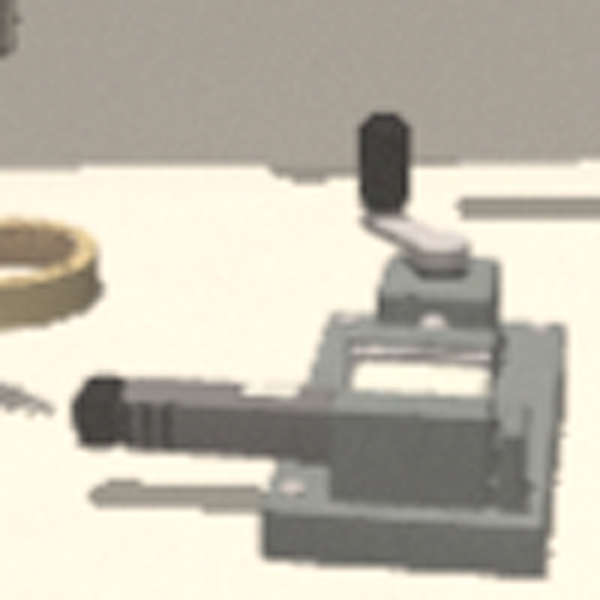

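View pics/t17f.png

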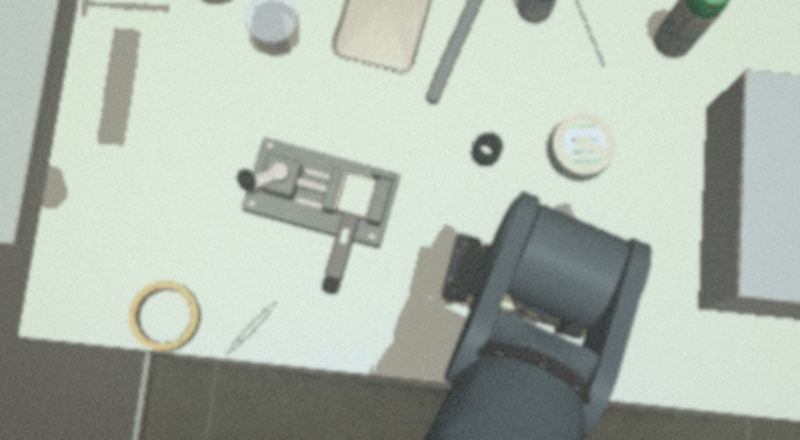

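The top view shows the head (crop 480–575, 255–405) held flush between both jaws. The handle points out of the front, the crank has stayed where I left it, and the pot, strap, tape and tweezers are at their starting pixels. I'm handing in.

Run:
```python
from bench import r
print(r.sign_off())
```

```text
the job is handed in; nothing more can be done
None
```

The handpiece is clamped in the vise, and I handed the job in at about 23.5 s of the 72 s.

- **Cradle to desk:** I gripped the head, lifted it straight out of the cradle, laid it flat on the bare desk and let go.
- **Desk to vise:** I took it by the handle and laid it flat on the vise bed. The head was between the open jaws and the handle pointed out of the front.
- **Clamping:** I wound the crank clockwise to about 5.65 rad, where it stalled. It held still at about 15 to 18 N along the turning direction, against roughly 11 N needed (2.7 N to turn it plus 8 N to clamp). I then let go and moved the arm clear.

**Last checks:** the pictures after letting go show the head flush between both jaws and the handle straight out. The crank is where I left it, and the pot, strap, tape and tweezers are at their starting pixels. The wrist force read about 1 N or less with the arm away.

**Disagreements:** the two cameras differed by a few mm in y on the vise position (up to about 19 mm at its far corners in the side view). I used the top-camera position, which the fit and the winding bore out. Because I had the crank centre about 1 to 2 mm off, the arm also pushed sideways on the knob with up to about 9 N while winding. The knob did not slip in the grip.

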